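# Cover the chilled standards

### The job

Two chilled vial stations stand open on the bench. Slide the cover of the one that holds the blue-capped amber vials fully home over its well, so that the vials are kept from the light, and let go of it. Leave the cover of the empty station where it is.

Things in the scene. Friction and masses are not known exactly. Their poses are not given: they have to be found in the camera images.
- stocked_cover_grip (a point): Centre, 72 mm above the bench, of the upright orange grip (14 mm along the slide, 40 across, 30 high, top at 87 mm) in the middle of the flat aluminium cover (118 x 100 x 5 mm, top face at 57 mm) of the station that holds amber vials with blue caps. Its x axis is level, along the slide, and points the way the cover OPENS, from the well to the solid deck; it closes along -x. z is up.
- stocked_cover (a joint): How far that cover is open, in m: 0 closed over the well, at the end stop; 0.110 fully open. Starts at 0.070 to 0.105. About 2 N of friction, no spring or latch; it stays where it is left. Its station is a white block 240 x 120 x 50 mm fixed to the bench, turned up to 40 degrees either way, well end towards the robot; dark rails and end stops reach 60 mm above the bench.
- empty_cover_grip (a point): Centre of the same orange grip, 72 mm above the bench, on the cover of the other station, the same in every way but with no vials in its black block; to be left alone. The stations stand left and right of each other, either one on the left, at least 290 mm apart from centre to centre.

How it is judged (in metres and radians):
At the end, for the whole second after the job is handed in: The cover of the station with the vials is closed to within 10 mm of its end stop and at rest, and the empty station's cover is within 15 mm of where it was (value of joint stocked_cover below 0.01 m and velocity of joint stocked_cover between -0.01 and 0.01 m/s and distance of empty_cover_grip from where it was at the start of the episode below 0.015 m); the robot touches nothing.
It fails at once if the cover of the empty station was moved by more than 15 mm (distance of empty_cover_grip from where it was at the start of the episode above 0.015 m).
It also fails if it takes over 29 s, if anything falls off the work surface, if the arm or the gripper's body presses on something with over 40 N, if the wrist force passes 120 N, or if a joint passes its speed limit or range.

### The arm

A 6-joint arm with a two-finger parallel gripper is mounted at the origin on the work surface. World frame = base frame: x ahead of the robot, y to its left, z up, the work surface at z = 0. Lengths are in m, angles in degrees, forces in N, time in s.
With the tool pointing down it reaches from about 0.375 to 0.9 m from the base axis. Payload 3.1 kg.
Tool frame: the origin (TCP) lies on the centre line of the jaws, within the pads' length; the fingertips stand 25 mm ahead of it and the grasp point (between the pads) lies 6 mm ahead of it; z points along the fingers, y is the line along which they close (so a half turn about z gives the same grasp; the last joint's range is limited). The gripper opens to 87 mm and grips with 3 to 60 N. Pads are 19 mm wide; open, the fingers measure 117 mm over their backs; the gripper's body (75 mm by 190 mm) begins 51 mm behind the grasp point.
Start: joints at [-79.498, 30.224, 82.088, -0, 67.689, -10.227], TCP at [0.221, -0.585, 0.248] pointing down, gripper open.
Joint ranges: [-176.69, 176.69], [-43.24, 126.21], [12.49, 139.97], [-82, 262], [0, 151.66], [-163.58, 163.58]. Speed limits (degrees/s): [159.86, 159.86, 180, 180, 180, 180].

### API

Orientations are given as a 3x3 rotation matrix whose columns are the frame's x, y, z axes.
In Python, from rig import * gives the robot as it stands.
- The arm moves only by the tool step_arm, never from a script. Its argument "steps" is a list of rows, each a list of 7 numbers: the shift along the tool's x, y, z normalised to -1 to 1, where 1 is 0.3 m, then the turn, a rotation vector about the tool's x, y, z normalised to -1 to 1, where 1 is 45 degrees, then the gripper's target within -1 to 1 (shut at 1, half-way at 0, fully open at -1). A call has 1 to 8 rows; each row is the pose to reach, as a shift and turn from the pose commanded when the call began, along the tool's axes at that moment; what a row does not reach only later rows make up. A row lasts 1/12 s, in which the tool goes at most 41.7 mm and 7.16 degrees, less where a joint would pass 70% of its speed; a pose out of reach is approached as far as the arm can. A call with a number of a shift or a turn outside -1 to 1 is refused whole. A call with a gripper value outside its range is refused whole. The fingers move at their own pace and stop on an object; the grip force is fixed at half the most. Time passes only in rows, so rows that repeat a pose let the fingers close. It gives the time, the measured TCP pose, the force, the opening and the grip force at its end, in the units of the state.
- read_state(): the state, without advancing time (a new reading comes with each control period).
- capture(name): name is "scene" or "top" or "wrist"; returns a dict with "image" (480x640x3 uint8, red, green, blue), "vertical_fov" (degrees; the focal length in pixels is half the picture's height over the tangent of half this angle, whatever the lens; pixels are square), "cx", "cy" (the principal point, pixels), "world_from_camera" (4x4, takes a point from camera to world coordinates); the wrist camera has in their place "T_tool_cam" (4x4, takes a point from camera to tool coordinates, whose origin is the TCP and whose axes are the flange's). Camera axes: x right, y down, z forward; pixel columns grow to the right and rows downward; lengths in m; the calibration is good to about 2 mm. A picture is of the moment at which its call begins: read the wrist's pose just before it. There is no depth.
- hand_in(): hands the job in; it is judged then, once.
The state is a dict: "time_s": time; "joint_positions": joint angles; "qvel": joint speeds; "tau": joint torques, N m; "position": TCP position; "tcp_rot": TCP orientation; "force": force on the tool from outside, world axes, zero at the start; "moment": the same for the moment, N m; "opening": opening from 0.0 (shut) to 1.0 (fully open); "grasp_force": force on a finger pad.
Only numpy, scipy, OpenCV 4.12 (cv2) and the standard library are available. Lean on these libraries where they do the work, as an engineer would, in place of code of your own. Each camera call takes 0.05 s, during which the arm holds its last target. There are 200 camera calls.

## Working session

There is one attempt and no reset: what is moved stays moved. The work goes in short steps, Python scripts to look and compute and a tool call to move; the robot and the scene stay as the last step left them, time stands still between calls to the robot, and variables do not carry over. Pictures are saved under pics/ and viewed, at most 10 in all, crops included, and the job is handed in when it is done.

Besides the shell and the picture viewer there is one more tool, called in YAML: its name, and indented under it one key for each argument. step_arm: Moves the arm, as the interface text tells. Scaled input: -1 to 1 covers 0.3 m each way for a shift and 45 degrees each way for a turn. Its arguments: {"type":"object","properties":{"steps":{"type":"array"}},"required":["steps"]}

```bash
mkdir -p pics; cat > h.py <<'E'
from rig import *
import numpy as np, cv2
def ray(c,u,v,z):
    f=240/np.tan(np.radians(c["vertical_fov"])/2)
    T=np.array(c["world_from_camera"]); d=T[:3,:3]@np.array([(u-c["cx"])/f,(v-c["cy"])/f,1]); o=T[:3,3]
    return o+d*(z-o[2])/d[2]
E
python3 - <<'E'
from h import *
for n in ["top","scene"]:
    c=capture(n); im=c["image"]; cv2.imwrite(f"pics/{n}0.png",im[:,:,::-1])
    h=cv2.cvtColor(im,cv2.COLOR_RGB2HSV)
    for nm,lo,hi in [("orange",(5,130,100),(22,255,255)),("blue",(95,120,60),(130,255,255))]:
        m=cv2.inRange(h,lo,hi)
        k,_,s,ce=cv2.connectedComponentsWithStats(m)
        for i in range(1,k):
            if s[i][4]>15: print(n,nm,s[i],ce[i].round(1),ray(c,*ce[i],0.087 if nm=="orange" else .05).round(3))
E
```

```text
top orange [152 159  29  23 285] [166.  170.2] [0.623 0.17  0.087]
top orange [417 211  28  24 277] [430.8 222.5] [ 0.559 -0.188  0.087]
top blue [208   0  19  16 214] [216.9   5.7] [0.89  0.117 0.05 ]
top blue [ 569   16   71   64 2748] [606.8  47. ] [ 0.847 -0.479  0.05 ]
top blue [378 245   9   7  37] [381.3 248.3] [ 0.528 -0.127  0.05 ]
top blue [370 254  10  10  72] [374.2 258.7] [ 0.513 -0.117  0.05 ]
top blue [390 254   9   7  36] [393.7 257.3] [ 0.515 -0.144  0.05 ]
top blue [382 263  10  10  73] [386.4 267.4] [ 0.501 -0.134  0.05 ]
top blue [402 263   9   7  38] [405.8 266.1] [ 0.503 -0.161  0.05 ]
top blue [361 266  10  10  73] [365.6 270.5] [ 0.496 -0.105  0.05 ]
top blue [414 271   9   7  39] [417.7 274.7] [ 0.491 -0.178  0.05 ]
top blue [394 272  10   9  72] [398.6 276.3] [ 0.489 -0.151  0.05 ]
top blue [373 275  10   9  71] [377.7 279.2] [ 0.484 -0.121  0.05 ]
top blue [353 278   9  10  70] [356.9 282.4] [ 0.479 -0.092  0.05 ]
top blue [406 281  10   9  73] [410.5 285.2] [ 0.476 -0.168  0.05 ]
top blue [385 284  10   9  73] [389.9 288.3] [ 0.472 -0.139  0.05 ]
top blue 
[... 749 characters left out ...]
5 ]
scene blue [258 272  10  10  72] [262.4 276.5] [ 0.484 -0.093  0.05 ]
scene blue [211 279  10  10  77] [215.9 283. ] [ 0.464 -0.156  0.05 ]
scene blue [226 280   9  10  76] [230.1 284.7] [ 0.475 -0.139  0.05 ]
scene blue [240 282  10  10  78] [244.7 286.6] [ 0.488 -0.122  0.05 ]
scene blue [255 284   9  10  76] [259.  288.5] [ 0.5   -0.105  0.05 ]
scene blue [207 291  10  10  80] [211.7 295.5] [ 0.48  -0.168  0.05 ]
scene blue [222 293   9  10  80] [226.1 297.5] [ 0.492 -0.151  0.05 ]
scene blue [236 295  10  10  79] [240.8 299.5] [ 0.505 -0.134  0.05 ]
scene blue [251 297  10  10  82] [255.7 301.4] [ 0.517 -0.117  0.05 ]
scene blue [572 422  28  30 617] [585.3 436. ] [0.851 0.149 0.05 ]
```

View pics/top0.png

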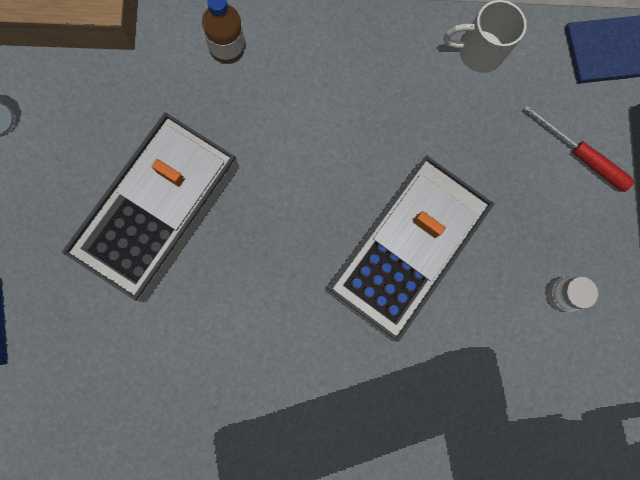

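View pics/scene0.png

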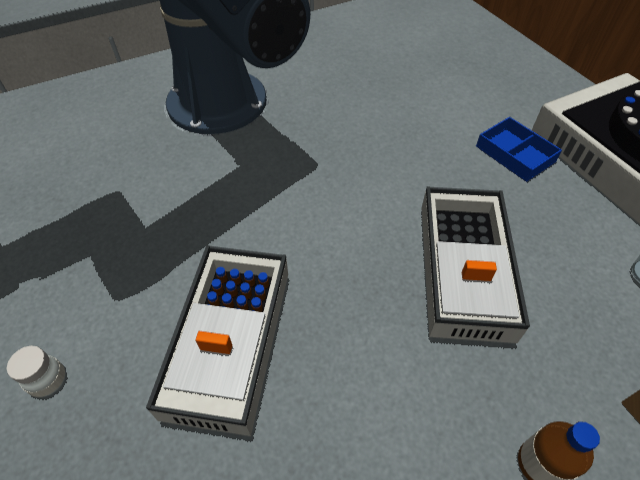

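The stocked station is the right-hand one in the top view: grip at (431,222), blue caps around (385,280). The other station, with its grip at (166,170), has an empty black block. The vial rows put the opening direction at a yaw of about -36°.

```bash
cat >> h.py <<'E'
from scipy.spatial.transform import Rotation as Ro
def plan(p,yaw_y):
    "tool y along yaw_y (deg, modulo 180), z down"
    s=read_state(); R=np.array(s["tcp_rot"]); P=np.array(s["position"])
    print("shift",((R.T@(np.array(p)-P))/0.3).round(3))
    for a in (yaw_y,yaw_y+180):
        a=np.radians(a); y=np.array([np.cos(a),np.sin(a),0]); z=np.array([0,0,-1.]); G=np.c_[np.cross(y,z),y,z]
        print("turn",(Ro.from_matrix(R.T@G).as_rotvec(degrees=True)/45).round(3))
    print(R.round(3).tolist(),s["joint_positions"],s["time_s"])
E
python3 - <<'E'
from h import *
c=capture("top")
P=[ray(c,*q,.06)[:2] for q in [(330,288),(398,339),(427,158),(492,205)]]
print(np.round(P,3),np.mean(P,0)); 
for a,b in((0,2),(1,3)): d=P[b]-P[a]; print(np.degrees(np.arctan2(d[1],d[0])),np.linalg.norm(d))
d=P[2]+P[3]-P[0]-P[1]; d/=np.linalg.norm(d); print((np.array([.5605,-.1885])-np.mean(P,0))@d)
plan([.5605,-.1885,.20],-36)
E
```

```text
[[ 0.47  -0.054]
 [ 0.402 -0.147]
 [ 0.658 -0.193]
 [ 0.591 -0.285]] [ 0.53059744 -0.1695384 ]
-36.3114893192705 0.23375007939637837
-36.08265264247795 0.2338434710598022
0.03532912356609927
shift [ 1.524 -0.832  0.158]
turn [-0.002 -0.001 -0.739]
turn [-1.000e-03  3.000e-03  3.261e+00]
[[0.935, 0.354, -0.0], [0.354, -0.935, 0.002], [0.0, -0.002, -1.0]] [-7.94973532e+01  3.02685219e+01  8.21394322e+01  5.25278973e-04
  6.76905793e+01 -1.02264333e+01] 0.15
```

step_arm:
  steps:
    - [0.95,-0.5,0,0,0,-0.74,-1]
    - [0.95,-0.5,0,0,0,-0.74,-1]
    - [0.95,-0.5,0,0,0,-0.74,-1]
    - [0.95,-0.5,0,0,0,-0.74,-1]
    - [0.95,-0.5,0,0,0,-0.74,-1]
    - [0.95,-0.5,0,0,0,-0.74,-1]
    - [0.95,-0.5,0,0,0,-0.74,-1]
    - [0.95,-0.5,0,0,0,-0.74,-1]

```text
time_s: 0.82
position: [0.4361, -0.3403, 0.2474]
tcp_rot: [[0.586, 0.81, -0.0], [0.81, -0.586, 0.002], [0.001, -0.001, -1.0]]
force: [1.3, 0.4, 0.2]
opening: 0.998
grasp_force: 0.0
```

```bash
python3 -c "
from h import *
plan([.5605,-.1885,.20],-36.2)"
```

```text
shift [0.653 0.039 0.159]
turn [-0.001 -0.002  0.007]
turn [ 2.000e-03 -2.000e-03 -3.993e+00]
[[0.586, 0.81, -0.0], [0.81, -0.586, 0.002], [0.001, -0.001, -1.0]] [-4.95637477e+01  2.47224460e+01  9.24686720e+01  6.30150904e-02
  6.28747716e+01 -1.36981904e+01] 0.8167
```

step_arm:
  steps:
    - [0.66,0.04,0.15,0,0,0,-1]
    - [0.66,0.04,0.15,0,0,0,-1]
    - [0.66,0.04,0.15,0,0,0,-1]
    - [0.66,0.04,0.15,0,0,0,-1]
    - [0.66,0.04,0.15,0,0,0,-1]
    - [0.66,0.04,0.15,0,0,0,-1]
    - [0.66,0.04,0.15,0,0,0,-1]
    - [0.66,0.04,0.15,0,0,0,-1]

```text
time_s: 1.48
position: [0.5605, -0.1901, 0.2023]
tcp_rot: [[0.587, 0.81, -0.001], [0.81, -0.587, -0.0], [-0.001, -0.001, -1.0]]
force: [-0.3, -0.3, -0.1]
opening: 1.0
grasp_force: 0.0
```

```bash
python3 - <<'E'
from h import *
s=read_state(); c=capture("wrist"); im=c["image"]
T=np.eye(4); T[:3,:3]=s["tcp_rot"]; T[:3,3]=s["position"]; c["world_from_camera"]=T@np.array(c["T_tool_cam"])
m=cv2.inRange(cv2.cvtColor(im,cv2.COLOR_RGB2HSV),(5,130,100),(22,255,255))
k,_,st,ce=cv2.connectedComponentsWithStats(m)
for i in range(1,k):
    if st[i][4]>100: print(st[i],ce[i],ray(c,*ce[i],.087))
cv2.imwrite("pics/w1.png",im[:,:,::-1])
plan([.5605,-.1885,.085],-36.2)
E
```

```text
[ 306  211   20   63 1242] [315.51529791 242.09017713] [ 0.56037517 -0.18553105  0.087     ]
[ 89 327  11  56 255] [ 93.73333333 356.96862745] [ 0.37314533 -0.16035178  0.087     ]
[536 327  11  56 255] [541.8        356.08235294] [ 0.64504998 -0.35664447  0.087     ]
shift [ 0.007 -0.004  0.392]
turn [-0.     0.001  0.004]
turn [-1.000e-03 -0.000e+00 -3.996e+00]
[[0.588, 0.809, -0.0], [0.809, -0.588, -0.0], [-0.0, -0.0, -1.0]] [-2.96081068e+01  3.07893846e+01  8.95448052e+01 -2.95358202e-02
  5.96766385e+01  6.41101862e+00] 1.5333
```

View pics/w1.png

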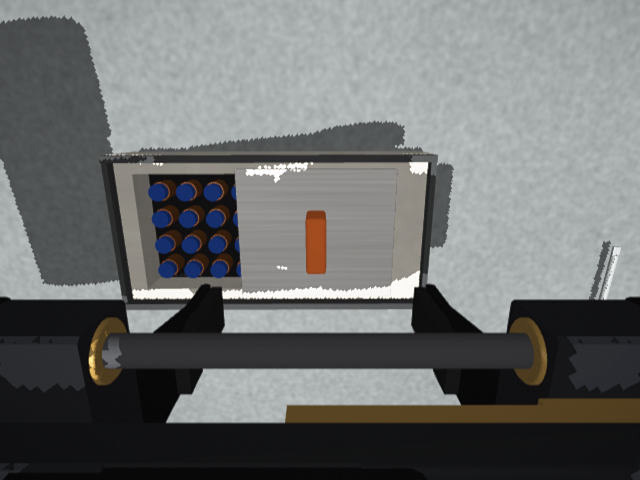

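The picture confirms it: the grip is at (315,242), centred between the jaws and aligned with them. The blue caps are on the left, towards tool -y. I'll go down and grasp next.

step_arm:
  steps:
    - [0.01,0,0.1,0,0,0,-1]
    - [0.01,0,0.2,0,0,0,-1]
    - [0.01,0,0.3,0,0,0,-1]
    - [0.01,0,0.35,0,0,0,-1]
    - [0.01,0,0.38,0,0,0,-1]
    - [0.01,0,0.38,0,0,0,-1]
    - [0.01,0,0.38,0,0,0,0.4]
    - [0.01,0,0.38,0,0,0,1]

```text
time_s: 2.2
position: [0.5632, -0.1889, 0.09]
tcp_rot: [[0.588, 0.809, 0.003], [0.809, -0.588, -0.001], [0.0, 0.003, -1.0]]
force: [1.0, -0.1, 1.2]
opening: 0.923
grasp_force: 0.0
```

step_arm:
  steps:
    - [0,0,0,0,0,0,1]
    - [0,0,0,0,0,0,1]
    - [0,0,0,0,0,0,1]
    - [0,0,0,0,0,0,1]
    - [0,0,0,0,0,0,1]
    - [0,0,0,0,0,0,1]
    - [0,0,0,0,0,0,1]
    - [0,0,0,0,0,0,1]

```text
time_s: 2.87
position: [0.5625, -0.1877, 0.0885]
tcp_rot: [[0.587, 0.809, -0.0], [0.809, -0.587, 0.0], [-0.0, -0.0, -1.0]]
force: [-0.5, 0.4, 0.6]
opening: 0.333
grasp_force: 0.0
```

step_arm:
  steps:
    - [0,0,0,0,0,0,1]
    - [0,0,0,0,0,0,1]
    - [0,0,0,0,0,0,1]
    - [0,0,0,0,0,0,1]
    - [0,0,0,0,0,0,1]
    - [0,0,0,0,0,0,1]

```text
time_s: 3.37
position: [0.5621, -0.1874, 0.0885]
tcp_rot: [[0.587, 0.809, -0.001], [0.809, -0.587, 0.001], [-0.0, -0.001, -1.0]]
force: [-1.0, 0.7, 0.9]
opening: 0.157
grasp_force: 30.0
```

step_arm:
  steps:
    - [0,-0.03,0,0,0,0,1]
    - [0,-0.07,0,0,0,0,1]
    - [0,-0.11,0,0,0,0,1]
    - [0,-0.15,0,0,0,0,1]
    - [0,-0.19,0,0,0,0,1]
    - [0,-0.22,0,0,0,0,1]
    - [0,-0.24,0,0,0,0,1]
    - [0,-0.25,0,0,0,0,1]

```text
time_s: 4.03
position: [0.5011, -0.1435, 0.0885]
tcp_rot: [[0.587, 0.81, -0.0], [0.81, -0.587, -0.0], [-0.0, 0.0, -1.0]]
force: [0.2, -3.9, -5.0]
opening: 0.163
grasp_force: 30.0
```

step_arm:
  steps:
    - [0,-0.01,0,0,0,0,1]
    - [0,-0.015,0,0,0,0,1]
    - [0,-0.02,0,0,0,0,1]
    - [0,-0.025,0,0,0,0,1]
    - [0,-0.03,0,0,0,0,1]
    - [0,-0.03,0,0,0,0,1]

```text
time_s: 4.53
position: [0.4941, -0.1384, 0.0885]
tcp_rot: [[0.587, 0.809, -0.001], [0.809, -0.587, 0.0], [-0.0, -0.001, -1.0]]
force: [-1.5, -4.1, -4.9]
opening: 0.162
grasp_force: 30.0
```

step_arm:
  steps:
    - [0,-0.007,0,0,0,0,1]
    - [0,-0.014,0,0,0,0,1]
    - [0,-0.02,0,0,0,0,1]
    - [0,-0.02,0,0,0,0,1]

```text
time_s: 4.87
position: [0.4893, -0.1349, 0.0885]
tcp_rot: [[0.587, 0.81, -0.0], [0.81, -0.587, -0.0], [-0.0, 0.0, -1.0]]
force: [-1.4, -5.0, -6.6]
opening: 0.16
grasp_force: 30.0
```

step_arm:
  steps:
    - [0,-0.005,0,0,0,0,1]
    - [0,-0.01,0,0,0,0,1]
    - [0,-0.01,0,0,0,0,1]

```text
time_s: 5.12
position: [0.4892, -0.1348, 0.0885]
tcp_rot: [[0.587, 0.809, 0.005], [0.809, -0.587, -0.003], [-0.0, 0.006, -1.0]]
force: [2.8, -9.1, -11.6]
opening: 0.16
grasp_force: 30.1
```

The cover stopped moving after 90 mm, which matches the estimate, and the force along the slide is rising, so it is at the end stop. I'll release it and retreat.

step_arm:
  steps:
    - [0,0.008,0,0,0,0,1]
    - [0,0.008,0,0,0,0,0.3]
    - [0,0.008,0,0,0,0,0.3]
    - [0,0.008,0,0,0,0,0.3]
    - [0,0.008,0,0,0,0,0.3]
    - [0,0.008,0,0,0,0,0.3]
    - [0,0.008,0,0,0,0,0.3]
    - [0,0.008,0,0,0,0,0.3]

```text
time_s: 5.78
position: [0.4892, -0.1343, 0.0887]
tcp_rot: [[0.587, 0.809, 0.0], [0.809, -0.587, 0.0], [0.0, 0.0, -1.0]]
force: [-0.7, 0.3, 0.8]
opening: 0.353
grasp_force: 0.0
```

step_arm:
  steps:
    - [0,0,-0.05,0,0,0,0.3]
    - [0,0,-0.15,0,0,0,0.3]
    - [0,0,-0.27,0,0,0,0.3]
    - [0,0,-0.4,0,0,0,0.3]
    - [0,0,-0.45,0,0,0,0.3]
    - [0,0,-0.45,0,0,0,0.3]
    - [0,0,-0.45,0,0,0,0.3]
    - [0,0,-0.45,0,0,0,0.3]

```text
time_s: 6.45
position: [0.4883, -0.134, 0.2227]
tcp_rot: [[0.587, 0.809, -0.002], [0.809, -0.587, 0.001], [-0.0, -0.002, -1.0]]
force: [-0.2, 0.2, -0.4]
opening: 0.352
grasp_force: 0.0
```

```bash
python3 - <<'E'
from h import *
s=read_state(); print(s["position"],s["opening"],s["force"])
c=capture("wrist"); cv2.imwrite("pics/w2.png",c["image"][:,:,::-1])
c=capture("scene"); im=c["image"]
m=cv2.inRange(cv2.cvtColor(im,cv2.COLOR_RGB2HSV),(5,130,100),(22,255,255))
k,_,st,ce=cv2.connectedComponentsWithStats(m)
for i in range(1,k):
    if st[i][4]>40: print(st[i],ce[i],ray(c,*ce[i],.087))
E
```

```text
[ 0.48827359 -0.13403391  0.22266351] 0.35166631822486893 [-0.2097979   0.20822532 -0.39914851]
[462 260  35  21 566] [479.4540636  270.27915194] [0.63136186 0.16197681 0.087     ]
[216 272  32  22 532] [231.30451128 282.20676692] [ 0.49699886 -0.13935482  0.087     ]
```

View pics/w2.png

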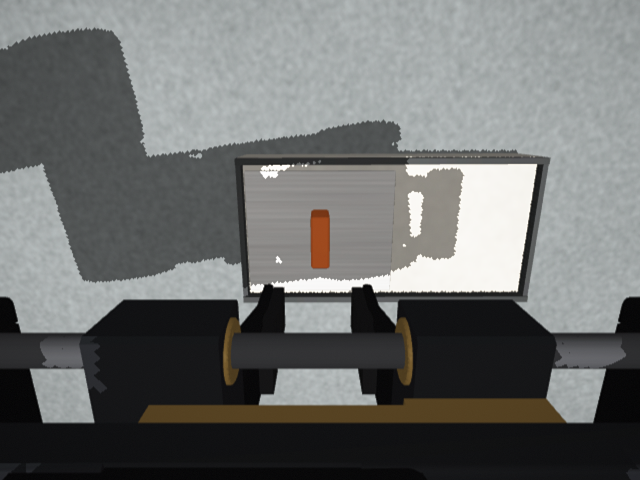

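The cover is flush against the end stop on the left (column 247), with the grip at (320,240). The well is covered and the gripper is clear. The empty station's grip is still at the same place in the scene view.

```bash
python3 -c "
from rig import *
print(hand_in())"
```

```text
the job is handed in; nothing more can be done
None
```

I slid the stocked station's cover 90 mm to its end stop and let go of it; the arm never touched the empty station, and the job was handed in at about 6.5 s without a verdict being returned.

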